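Offer the honey pot on the bar's condiment carousel

ROBOT

A 6-joint arm with a two-finger parallel gripper is mounted at the origin on the work surface. World frame = base frame: x ahead of the robot, y to its left, z up, the work surface at z = 0. Lengths are in m, angles in degrees, forces in N, time in s.
With the tool pointing down it reaches from about 0.3 to 0.75 m from the base axis. Payload 8.5 kg.
Tool frame: the origin (TCP) lies at the very end of the fingers, on their centre line; the grasp point (between the pads) lies 19 mm behind it (env.hold_point_z is the distance from the TCP to the grasp point, in m); z points along the fingers, y is the line along which they close (so a half turn about z gives the same grasp; the last joint's range is limited). The gripper opens to 85 mm and grips with 20 to 120 N. Pads are 22 mm wide; open, the fingers measure 114 mm over their backs; the gripper's body (76 mm by 85 mm) begins 54 mm behind the grasp point. The pads swing forward as they close: fully open they stand 13 mm farther back than shut.
Start: joints at [60.086, 21.807, 74.336, -0, 83.858, -12.336], TCP at [0.166, 0.524, 0.231] pointing down, gripper open.
Joint ranges: [-178.18, 178.18], [-50.72, 133.34], [12.68, 142.11], [-81.47, 261.47], [9.98, 163.14], [-165.26, 165.26]. Speed limits (degrees/s): [136.94, 136.94, 180, 180, 180, 180].

INTERFACE

Orientations are given as a 3x3 rotation matrix whose columns are the frame's x, y, z axes.
In Python, from rig import env, optics gives the robot as it stands.
- The arm moves only by the shell command python3 -m jog 'ROWS' [OPENING] [FORCE]. ROWS is JSON, a list of rows, each an object with "linear": the shift along the tool's x, y, z in units of 40 mm (1.0 is 40 mm), a list of three; "roll": the turn about the tool's z in units of 5 degrees (1.0 is 5 degrees). A call has 1 to 12 rows; each row shifts and turns the commanded pose from where the row before left it, along the tool's axes as they then stand; what a row does not reach is not made up. A row lasts 1/12 s, in which the tool goes at most 41.7 mm and 7.16 degrees, less where a joint would pass 70% of its speed; a pose out of reach is approached as far as the arm can. A call is refused whole if a number of a shift passes 1 or a number of a turn 1, either way. A call with a gripper value outside its range is refused whole. OPENING is the opening, from -1 (shut) to 1 (fully open), set as the call begins (- or left out, the last holds). The fingers move at their own pace and stop on an object; FORCE is the grip in N (left out, the last holds). Time passes only in rows, so rows that do not move let the fingers close. It gives the time, the measured TCP pose, the force, the opening and the grip force at its end, in the units of the state.
- env.observe(): the state, without advancing time (a new reading comes with each control period).
- optics.get_image(name): name is "side" or "top"; returns the picture (480x640x3 uint8, red, green, blue); there is no depth.
- optics.calibration(name): a dict with "fov_y" (degrees; the focal length in pixels is half the picture's height over the tangent of half this angle, whatever the lens; pixels are square), "cx", "cy" (the principal point, pixels), "T" (4x4, takes a point from camera to world coordinates). Camera axes: x right, y down, z forward; pixel columns grow to the right and rows downward; lengths in m; the calibration is good to about 2 mm. A picture is of the moment at which its call begins. calibration takes no time and is no camera call.
- env.close_job(): hands the job in; it is judged then, once.
The state is a dict: "time_s": time; "q": joint angles; "qvel": joint speeds; "joint_efforts": joint torques, N m; "position": TCP position; "tool_rot": TCP orientation; "ft_force": force on the tool from outside, world axes, zero at the start; "wrist_torque": the same for the moment, N m; "grip_width": finger opening in m; "gripper_force": force on a finger pad.
Only numpy, scipy, OpenCV 4.12 (cv2) and the standard library are available. Lean on these libraries where they do the work, as an engineer would, in place of code of your own. Each camera call takes 0.05 s, during which the arm holds its last target. There are 200 camera calls.

TASK

A guest at the bar wants honey. First take the used creamer pot off the condiment carousel and throw it into the steel waste bin; then take the carousel by its centre handle and turn it until the beehive-shaped honey pot stands directly in front of the guest's slate place mat, without gripping, lifting or upsetting the jars or disturbing the other things on the bar. Finish while still holding the carousel by its handle, keeping it still so that the guest can help themselves.

Things in the scene. Friction and masses are not known exactly. Their poses are not given: they have to be found in the camera images.
- handle: wooden cross-bar handle on top of the carousel's centre post: a straight bar 90 x 18 x 22 mm high. Origin at the centre of the bar's underside, 133 mm above the bar top, on the carousel's vertical turning axis; x along the bar's length, z up. Fixed to the carousel and turns with it. The post below it is 14 mm thick
- tray (a point): centre of the carousel's tray floor, on the turning axis, 30 mm above the bar top. The tray is round, wooden, 300 mm across, with a lip rising to 40 mm above the bar top. Three jars and the used creamer pot stand loose on it, about 98 mm from the axis, a quarter turn apart, in any order. x as the handle's
- carousel (a joint): angle the carousel has turned since the start, rad, positive anticlockwise seen from above; it starts at 0, turns freely both ways (about 0.03 N m of bearing friction, no stops within a full turn, no springs or detents) and moves together with the handle
- honey_pot: the honey pot: white glazed pot shaped like a beehive, ribbed and rounded to the top, with a small ball knob; 71 mm across, 87 mm high, about 200 to 420 g; stands loose on the carousel; origin at the centre of its underside, z up
- canister: straight-sided white ceramic canister with a flat wooden lid, 70 mm across, 72 mm high, loose on the carousel; origin at the centre of its underside, z up
- pourer: glass sugar pourer with a conical steel top and short spout, 66 mm across, 94 mm high, loose on the carousel; origin at the centre of its underside, z up
- creamer: used coffee-creamer pot, the rubbish: small white plastic cup, 30 mm across at the foot, flared to a flange 43 mm across at the rim, 30 mm high, a scrap of foil sticking up at one side of the rim; stands upright on the carousel's floor; rigid, 12 g; origin at the centre of its underside, z up
- bin: counter-top waste bin: open round steel bin, 140 mm across at the mouth (134 mm inside), 120 mm at the foot, 140 mm high, floor 5 mm thick; stands loose on the bar to the left or the right of the carousel; origin at the centre of its underside
- mat: the guest's place mat, a dark slate slab 180 x 320 x 5 mm on the bar beyond the carousel; origin at the middle of its long edge nearest the carousel, underside; x points straight away from the carousel's axis, which is 165 mm behind this origin; long edges along y. The honey pot is directly in front when it stands on the line from the carousel's axis to this origin, on the mat's side of the axis
- mug: bystander: white mug, 80 mm across, 90 mm high, on the mat; origin at the centre of its underside
- plate: bystander: white plate with a scone on it, 160 mm across, 46 mm high in all, on the mat; origin at the centre of its underside
- pitcher: bystander: steel milk pitcher, 92 mm across plus a handle, 105 mm high, on the bar at the carousel's other side from the bin; origin at the centre of its underside
Not all that is in view belongs to the job. What is shaped like the bin but purple is not meant.

How it is judged:
By the outcome, as a careful person would: the job done as asked, in the order asked, and still so for the second after the job is handed in, while the arm keeps its last pose, push and grip.
It also fails if it takes over 64 s, if anything falls off the work surface, if the arm or the gripper's body presses on something with over 40 N, if the wrist force passes 120 N, or if a joint passes its speed limit or range.

## Working session

There is one attempt and no reset: what is moved stays moved. The work goes in short steps, Python scripts to look and compute and a shell command to move; the robot and the scene stay as the last step left them, time stands still between calls to the robot, and variables do not carry over. Pictures are saved under pics/ and viewed, at most 10 in all, crops included, and the job is handed in when it is done.

```bash
mkdir -p pics; ls; python3 - <<'E'
from rig import env,optics
import cv2,numpy as np
for n in("top","side"):
    cv2.imwrite(f"pics/{n}0.png",optics.get_image(n)[:,:,::-1]); print(n,optics.calibration(n))
s=env.observe(); print(s['time_s'],s['position'],np.round(s['tool_rot'],3),s['grip_width'])
E
```

```text
pics
top {'fov_y': 48.16065721394218, 'cx': 318.15407685737733, 'cy': 240.04180107950734, 'T': array([[-2.22106485e-03, -9.92381566e-01,  1.23182358e-01,
         3.58847645e-01],
       [-9.99997454e-01,  2.15516627e-03, -6.68211872e-04,
        -2.79716761e-02],
       [ 3.97642681e-04, -1.23183529e-01, -9.92383827e-01,
         1.31339651e+00],
       [ 0.00000000e+00,  0.00000000e+00,  0.00000000e+00,
         1.00000000e+00]])}
side {'fov_y': 53.42373853099594, 'cx': 325.8587179979322, 'cy': 249.4889775977251, 'T': array([[ 0.83577554, -0.42072324,  0.35280477,  0.13364055],
       [-0.54880964, -0.62027086,  0.56042131, -0.62651274],
       [-0.01694775, -0.66200908, -0.74930418,  0.89797531],
       [ 0.        ,  0.        ,  0.        ,  1.        ]])}
0.1 [0.16599001 0.52407834 0.23077483] [[-0.953  0.302 -0.001]
 [ 0.302  0.953 -0.001]
 [ 0.    -0.001 -1.   ]] 0.08506946790290412
```

View pics/top0.png

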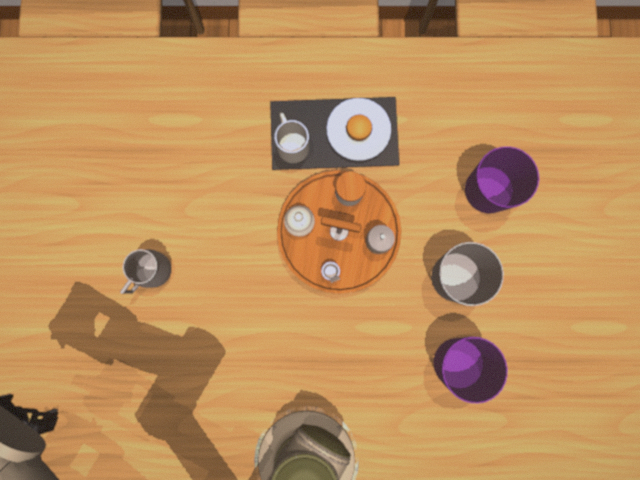

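View pics/side0.png

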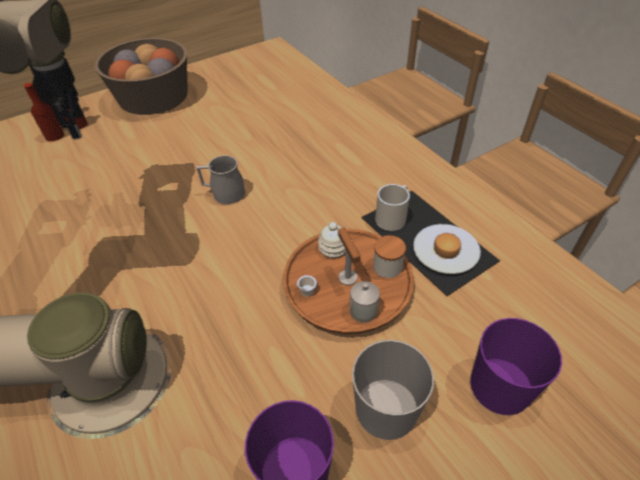

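The top view shows the honey pot at about (299,219), canister (350,188), pourer (380,238), creamer (331,271) and handle (340,226). The steel bin is at (470,273), with purple decoys above and below it, and the mat front edge runs (272,169)-(398,165). I'll enlarge the carousel region next.

```bash
cat > h.py <<'E'
from rig import env,optics
import cv2,numpy as np
def ray(n,u,v,z):
    c=optics.calibration(n);f=240/np.tan(np.radians(c['fov_y']/2));T=c['T']
    d=T[:3,:3]@np.array([(u-c['cx'])/f,(v-c['cy'])/f,1]);p=T[:3,3]
    return (p+d*(z-p[2])/d[2])
def proj(n,P):
    c=optics.calibration(n);f=240/np.tan(np.radians(c['fov_y']/2));T=c['T']
    q=T[:3,:3].T@(np.array(P)-T[:3,3]);return q[:2]/q[2]*f+[c['cx'],c['cy']]
def crop(n,u0,v0,w,h,s,name):
    im=optics.get_image(n)[v0:v0+h,u0:u0+w,::-1]
    cv2.imwrite(name,cv2.resize(im,None,fx=s,fy=s,interpolation=cv2.INTER_CUBIC))
E
python3 - <<'E'
from h import *
a=optics.get_image("top")[90:300,260:400,::-1]
b=optics.get_image("side")[190:340,270:510,::-1]
cv2.imwrite("pics/t1.png",cv2.resize(a,None,fx=2.8,fy=2.8,interpolation=2))
cv2.imwrite("pics/s1.png",cv2.resize(b,None,fx=3.3,fy=3.3,interpolation=2))
for n,u,v,z in [("top",299,216,.087),("top",350,186,.072),("top",380,236,.124),("top",331,271,.06),("top",340,226,.155),("top",470,273,.14),("top",272,169,.005),("top",398,165,.005),("top",278,232,.04),("top",399,232,.04),("top",440,273,.14),("top",502,273,.14),("top",338,171,.04),("top",339,291,.04)]: print(u,v,np.round(ray(n,u,v,z),4))
E
```

```text
299 216 [0.5672 0.0154 0.087 ]
350 186 [ 0.6412 -0.1042  0.072 ]
380 236 [ 0.5153 -0.167   0.124 ]
331 271 [ 0.4415 -0.0587  0.06  ]
340 226 [ 0.5334 -0.0765  0.155 ]
470 273 [ 0.4312 -0.3604  0.14  ]
272 169 [0.7002 0.086  0.005 ]
398 165 [ 0.7098 -0.2288  0.005 ]
278 232 [0.5365 0.0672 0.04  ]
399 232 [ 0.5359 -0.2224  0.04  ]
440 273 [ 0.4313 -0.2949  0.14  ]
502 273 [ 0.431  -0.4304  0.14  ]
338 171 [ 0.6857 -0.0774  0.04  ]
339 291 [ 0.3955 -0.0778  0.04  ]
```

View pics/t1.png

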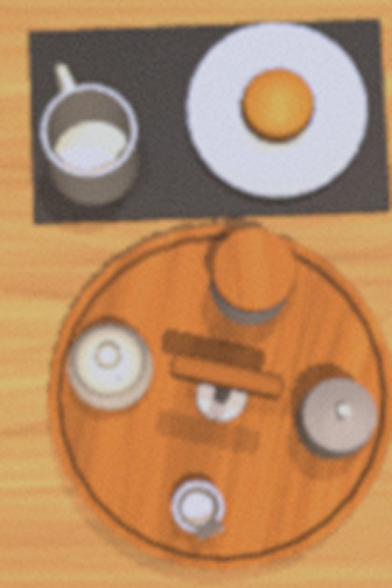

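View pics/s1.png

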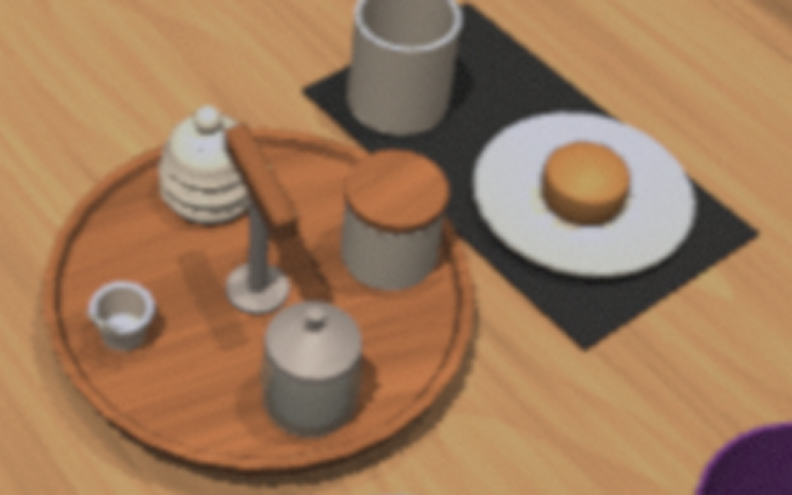

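```bash
python3 - <<'E'
from h import *
t=lambda x,y,z:ray("top",260+x/2.8,90+y/2.8,z)
s=lambda x,y,z:ray("side",270+x/3.3,190+y/3.3,z)
r=lambda *a:print(*[np.round(x,4) for x in a])
r("honey",t(107,352,.112),s(208,117,.112))
r("can",t(253,268,.102),s(398,189,.102))
r("pour",t(343,410,.122),s(316,317,.122))
r("cream",t(199,506,.06),s(122,303,.06))
r("foil",t(208,528,.065),s(100,318,.062))
r("handle",t(227,376,.15),s(263,183,.15))
e=t(283,386,.15)-t(172,365,.15); r("bar",np.linalg.norm(e),np.degrees(np.arctan2(e[1],e[0])))
m=[t(*c,.005) for c in((36,222),(388,208),(30,33),(380,20))]
r(*m); o=(m[0]+m[1])/2; d=m[0]-m[1]; x=np.array([d[1],-d[0]])/np.linalg.norm(d[:2])
d2=(m[2]+m[3])/2-o
r("mat o",o,"len",np.linalg.norm(d),"xdir",x,"d2",d2,np.degrees(np.arctan2(x[1],x[0])),"axis",o[:2]-.165*x)
r("tray lip",t(50,390,.04),t(221,569,.04),t(221,224,.04))
E
```

```text
Traceback (most recent call last):
numpy._core._exceptions._UFuncNoLoopError: ufunc 'multiply' did not contain a loop with signature matching types (dtype('<U5'), dtype('float64')) -> None
```

```bash
python3 - <<'E'
from h import *
t=lambda x,y,z:ray("top",260+x/2.8,90+y/2.8,z)
s=lambda x,y,z:ray("side",270+x/3.3,190+y/3.3,z)
np.set_printoptions(precision=4,suppress=True)
r=print
r("honey",t(107,352,.112),s(208,117,.112))
r("can",t(253,268,.102),s(398,189,.102))
r("pour",t(343,410,.122),s(316,317,.122))
r("cream",t(199,506,.06),s(122,303,.06))
r("foil",t(208,528,.065),s(100,318,.062))
r("handle",t(227,376,.15),s(263,183,.15))
e=t(283,386,.15)-t(172,365,.15); r("bar",np.linalg.norm(e),np.degrees(np.arctan2(e[1],e[0])))
m=[t(*c,.005) for c in((36,222),(388,208),(30,33),(380,20))]
r(*m); o=(m[0]+m[1])/2; d=m[0]-m[1]; x=np.array([d[1],-d[0]])/np.linalg.norm(d[:2])
d2=(m[2]+m[3])/2-o
r("mat o",o,"len",np.linalg.norm(d),"xdir",x,"d2",d2,np.degrees(np.arctan2(x[1],x[0])),"axis",o[:2]-.165*x)
r("tray lip",t(50,390,.04),t(221,569,.04),t(221,224,.04))
E
```

```text
honey [0.5636 0.0163 0.112 ] [0.5579 0.0138 0.112 ]
can [ 0.6351 -0.1032  0.102 ] [ 0.6315 -0.1067  0.102 ]
pour [ 0.5146 -0.1728  0.122 ] [ 0.5117 -0.1744  0.122 ]
cream [ 0.4422 -0.0588  0.06  ] [ 0.4411 -0.0561  0.06  ]
foil [ 0.4236 -0.0661  0.065 ] [ 0.4217 -0.06    0.062 ]
handle [ 0.5379 -0.079   0.15  ] [ 0.5336 -0.0858  0.15  ]
bar 0.08835227175962475 -100.96678869755138
[0.6995 0.0838 0.005 ] [ 0.7116 -0.2302  0.005 ] [0.8748 0.0907 0.005 ] [ 0.8864 -0.2266  0.005 ]
mat o [ 0.7055 -0.0732  0.005 ] len 0.3142787376475766 xdir [0.9993 0.0386] d2 [0.1751 0.0053 0.    ] 2.212913850262198 axis [ 0.5406 -0.0796]
tray lip [0.5431 0.0676 0.04  ] [ 0.3903 -0.0776  0.04  ] [ 0.6882 -0.0797  0.04  ]
```

Axis is at about (0.538, -0.080), which agrees with both opposite-pot midpoints, the tray and the mat. Honey stands at about 76° and needs to be at about 2°. The creamer is at (0.442, -0.058) and the tool's y is already tangential there, so I can go straight in.

```bash
python3 -m jog '[{"linear":[-0.61,-0.655,0],"roll":0},{"linear":[-0.61,-0.655,0],"roll":0},{"linear":[-0.61,-0.655,0],"roll":0},{"linear":[-0.61,-0.655,0],"roll":0},{"linear":[-0.61,-0.655,0],"roll":0},{"linear":[-0.61,-0.655,0],"roll":0},{"linear":[-0.61,-0.655,0],"roll":0},{"linear":[-0.61,-0.655,0],"roll":0},{"linear":[-0.61,-0.655,0],"roll":0}]' 1 20
python3 -m jog '[{"linear":[-0.61,-0.655,0],"roll":0},{"linear":[-0.61,-0.655,0],"roll":0},{"linear":[-0.61,-0.655,0],"roll":0},{"linear":[-0.61,-0.655,0],"roll":0},{"linear":[-0.61,-0.655,0],"roll":0},{"linear":[-0.61,-0.655,0],"roll":0},{"linear":[-0.61,-0.655,0],"roll":0},{"linear":[-0.61,-0.655,0],"roll":0},{"linear":[-0.61,-0.655,0],"roll":0},{"linear":[0,0,0],"roll":0},{"linear":[0,0,0],"roll":0},{"linear":[0,0,0],"roll":0}]'
```

```text
time_s: 0.95
position: [0.3044, 0.2316, 0.2314]
tool_rot: [[-0.953, 0.302, 0.0], [0.302, 0.953, 0.0], [-0.0, 0.0, -1.0]]
ft_force: [1.4, 1.0, 0.8]
grip_width: 0.0854
gripper_force: 0.0
time_s: 1.95
position: [0.442, -0.0576, 0.2311]
tool_rot: [[-0.953, 0.302, -0.001], [0.302, 0.953, 0.001], [0.001, 0.0, -1.0]]
ft_force: [-0.4, -0.2, -0.1]
grip_width: 0.0854
gripper_force: 0.0
```

```bash
python3 -m jog '[{"linear":[0,0,0.6],"roll":0},{"linear":[0,0,0.6],"roll":0},{"linear":[0,0,0.6],"roll":0},{"linear":[0,0,0.6],"roll":0},{"linear":[0,0,0.6],"roll":0},{"linear":[0,0,0.5],"roll":0},{"linear":[0,0,0.4],"roll":0},{"linear":[0,0,0.4],"roll":0},{"linear":[0,0,0.3],"roll":0},{"linear":[0,0,0.22],"roll":0},{"linear":[0,0,0],"roll":0},{"linear":[0,0,0],"roll":0}]'
python3 -c "
from h import *
crop('side',270,160,160,180,3.3,'pics/s2.png')"
```

```text
time_s: 2.95
position: [0.4421, -0.057, 0.0388]
tool_rot: [[-0.954, 0.301, -0.0], [0.301, 0.954, 0.0], [0.0, 0.0, -1.0]]
ft_force: [-0.6, -1.0, 0.2]
grip_width: 0.0853
gripper_force: 0.0
```

View pics/s2.png

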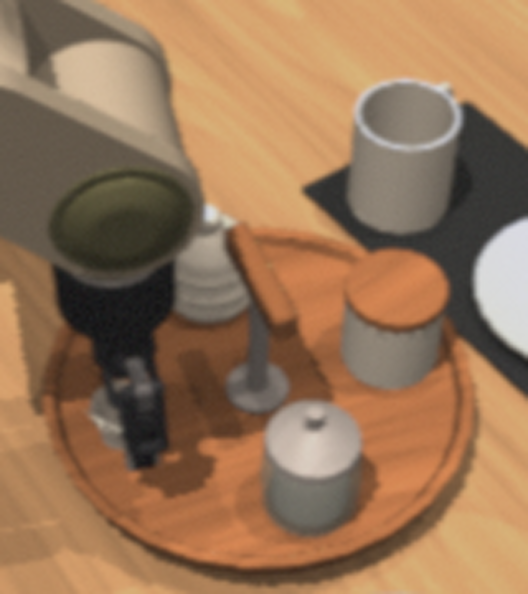

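The creamer's rim (crop about 105,405) sits between the fingers, with clearance to the honey pot. Closing now.

```bash
python3 -m jog '[{"linear":[0,0,0],"roll":0},{"linear":[0,0,0],"roll":0},{"linear":[0,0,0],"roll":0},{"linear":[0,0,0],"roll":0},{"linear":[0,0,0],"roll":0},{"linear":[0,0,0],"roll":0},{"linear":[0,0,0],"roll":0},{"linear":[0,0,0],"roll":0},{"linear":[0,0,0],"roll":0},{"linear":[0,0,0],"roll":0}]' -1 20
python3 -m jog '[{"linear":[0,0,-0.1],"roll":0},{"linear":[0,0,-0.2],"roll":0},{"linear":[0,0,-0.4],"roll":0},{"linear":[0,0,-0.5],"roll":0},{"linear":[0,0,-0.5],"roll":0},{"linear":[0,0,-0.5],"roll":0},{"linear":[0,0,-0.5],"roll":0},{"linear":[0,0,-0.5],"roll":0},{"linear":[0,0,-0.5],"roll":0},{"linear":[0,0,-0.5],"roll":0},{"linear":[0,0,-0.3],"roll":0},{"linear":[0,0,0],"roll":0}]'
```

```text
time_s: 3.83
position: [0.4425, -0.058, 0.0391]
tool_rot: [[-0.953, 0.302, 0.001], [0.302, 0.953, -0.0], [-0.001, -0.0, -1.0]]
ft_force: [-0.8, 1.1, 6.9]
grip_width: 0.041
gripper_force: 19.3
time_s: 4.83
position: [0.4431, -0.0582, 0.2214]
tool_rot: [[-0.953, 0.302, 0.005], [0.302, 0.953, -0.002], [-0.005, -0.0, -1.0]]
ft_force: [0.5, -0.3, 0.3]
grip_width: 0.0409
gripper_force: 20.3
```

```bash
python3 -m jog '[{"linear":[-0.1,-0.366,0],"roll":0},{"linear":[-0.2,-0.733,0],"roll":0},{"linear":[-0.2,-0.733,0],"roll":0},{"linear":[-0.2,-0.733,0],"roll":0},{"linear":[-0.2,-0.733,0],"roll":0},{"linear":[-0.2,-0.733,0],"roll":0},{"linear":[-0.2,-0.733,0],"roll":0},{"linear":[-0.2,-0.733,0],"roll":0},{"linear":[-0.2,-0.733,0],"roll":0},{"linear":[-0.2,-0.733,0],"roll":0},{"linear":[-0.2,-0.733,0],"roll":0},{"linear":[-0.1,-0.366,0],"roll":0}]'
python3 -c "
from h import *
s=env.observe();print(s['position'],s['grip_width'])
crop('side',270,230,320,220,2.4,'pics/s3.png')"
```

```text
time_s: 5.83
position: [0.428, -0.3947, 0.2173]
tool_rot: [[-0.953, 0.304, -0.001], [0.304, 0.953, 0.001], [0.001, 0.0, -1.0]]
ft_force: [-0.5, 0.1, 0.4]
grip_width: 0.0407
gripper_force: 20.3
[ 0.42797174 -0.39470006  0.21730063] 0.040705881483553925
```

View pics/s3.png

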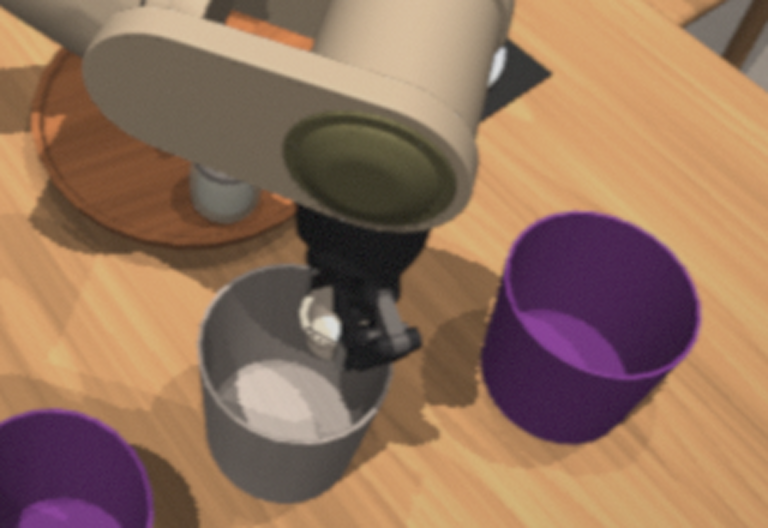

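I wrote one row too many, so the cup (crop 325,325) is about 32 mm past the bin centre. I'll correct that, lower it to the mouth and release with a partial opening.

```bash
python3 -m jog '[{"linear":[0.08,0.41,0],"roll":0},{"linear":[0.08,0.41,0],"roll":0},{"linear":[0,0,0],"roll":0},{"linear":[0,0,0.4],"roll":0},{"linear":[0,0,0.4],"roll":0},{"linear":[0,0,0.4],"roll":0},{"linear":[0,0,0.4],"roll":0},{"linear":[0,0,0.4],"roll":0},{"linear":[0,0,0.2],"roll":0},{"linear":[0,0,0],"roll":0}]'
python3 -m jog '[{"linear":[0,0,0],"roll":0},{"linear":[0,0,0],"roll":0},{"linear":[0,0,0],"roll":0},{"linear":[0,0,0],"roll":0},{"linear":[0,0,0],"roll":0},{"linear":[0,0,0],"roll":0},{"linear":[0,0,0],"roll":0},{"linear":[0,0,0],"roll":0},{"linear":[0,0,0],"roll":0}]' 0.5
python3 -m jog '[{"linear":[0,0,-0.5],"roll":0},{"linear":[0,0,-0.5],"roll":0},{"linear":[0,0,-0.5],"roll":0},{"linear":[0,0,-0.5],"roll":0},{"linear":[0,0,-0.5],"roll":0},{"linear":[0,0,-0.5],"roll":0},{"linear":[0,0,0],"roll":0}]'
python3 -c "
from h import *
a=optics.get_image('side')[280:450,320:460,::-1];b=optics.get_image('top')[150:320,260:520,::-1]
cv2.imwrite('pics/s4.png',cv2.resize(np.hstack([a,b]),None,fx=2,fy=2,interpolation=2))"
```

```text
time_s: 6.72
position: [0.432, -0.358, 0.1287]
tool_rot: [[-0.953, 0.302, -0.002], [0.302, 0.953, 0.003], [0.003, 0.002, -1.0]]
ft_force: [0.6, 0.2, -0.7]
grip_width: 0.0413
gripper_force: 20.3
time_s: 7.47
position: [0.4327, -0.3587, 0.1305]
tool_rot: [[-0.953, 0.302, -0.0], [0.302, 0.953, 0.0], [0.0, 0.0, -1.0]]
ft_force: [-0.2, 0.7, 0.0]
grip_width: 0.0643
gripper_force: 0.0
time_s: 8.05
position: [0.4334, -0.3596, 0.2545]
tool_rot: [[-0.953, 0.302, 0.004], [0.302, 0.953, -0.005], [-0.006, -0.004, -1.0]]
ft_force: [-0.2, -0.1, 0.8]
grip_width: 0.0641
gripper_force: 0.0
```

View pics/s4.png

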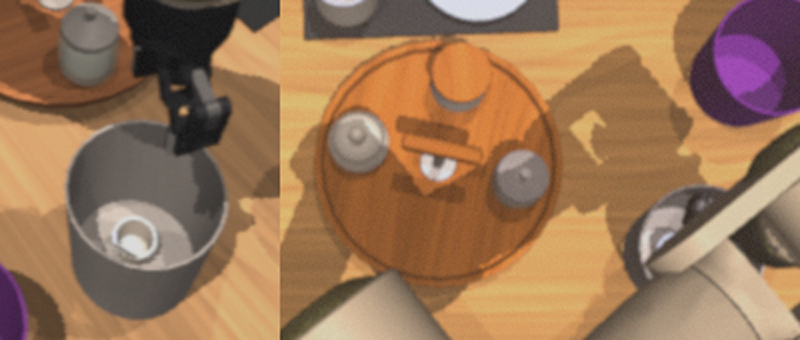

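The creamer lies on the steel bin floor (left, 133,240), and the jars and bin are undisturbed. Next is wrist range for the handle grasp.

```bash
python3 -c "
from h import *
s=env.observe();print(np.round(s['q'],1),np.degrees(np.arctan2(s['tool_rot'][1][1],s['tool_rot'][0][1])),s['position'])
R=np.array(s['tool_rot']);print(R.T@(np.array([.538,-.080,.2545])-s['position'])/.04)"
```

```text
[ -51.7   22.3   70.3   -0.    87.3 -124.2] 72.42193240708411 [ 0.43268128 -0.35873147  0.25063934]
[-0.40563947  7.43803297 -0.09988806]
```

```bash
python3 -m jog '[{"linear":[-0.034,0.62,0],"roll":0},{"linear":[-0.034,0.62,0],"roll":0},{"linear":[-0.034,0.62,0],"roll":0},{"linear":[-0.034,0.62,0],"roll":0},{"linear":[-0.034,0.62,0],"roll":0},{"linear":[-0.034,0.62,0],"roll":0},{"linear":[-0.034,0.62,0],"roll":0},{"linear":[-0.034,0.62,0],"roll":0},{"linear":[-0.034,0.62,0],"roll":0},{"linear":[-0.034,0.62,0],"roll":0},{"linear":[-0.034,0.62,0],"roll":0},{"linear":[-0.034,0.62,0],"roll":0}]' 0.4
python3 -m jog '[{"linear":[0,0,0],"roll":0.92},{"linear":[0,0,0],"roll":0.92},{"linear":[0,0,0],"roll":0.92},{"linear":[0,0,0],"roll":0.92},{"linear":[0,0,0],"roll":0.92},{"linear":[0,0,0],"roll":0.92},{"linear":[0,0,0],"roll":0.92},{"linear":[0,0,0],"roll":0.92},{"linear":[0,0,0],"roll":0.92}]'
python3 -m jog '[{"linear":[0,0,0],"roll":0.92},{"linear":[0,0,0],"roll":0.92},{"linear":[0,0,0],"roll":0.92},{"linear":[0,0,0],"roll":0.92},{"linear":[0,0,0],"roll":0.92},{"linear":[0,0,0],"roll":0.92},{"linear":[0,0,0],"roll":0.92},{"linear":[0,0,0],"roll":0.92},{"linear":[0,0,0],"roll":0.92},{"linear":[0,0,0],"roll":0},{"linear":[0,0,0],"roll":0}]'
python3 -c "
from h import *
s=env.observe();print(np.round(s['q'],1),np.degrees(np.arctan2(s['tool_rot'][1][1],s['tool_rot'][0][1])))
R=np.array(s['tool_rot']);print(R.T@(np.array([.538,-.080,.127])-s['position'])/.04)"
```

```text
time_s: 9.15
position: [0.5379, -0.0786, 0.249]
tool_rot: [[-0.953, 0.302, -0.002], [0.302, 0.953, 0.001], [0.003, 0.0, -1.0]]
ft_force: [-0.3, 0.4, 0.6]
grip_width: 0.06
gripper_force: 0.0
time_s: 9.9
position: [0.5376, -0.0798, 0.249]
tool_rot: [[-0.512, 0.859, -0.003], [0.859, 0.512, 0.001], [0.002, -0.002, -1.0]]
ft_force: [-0.6, -0.5, -0.2]
grip_width: 0.0597
gripper_force: 0.0
time_s: 10.82
position: [0.5378, -0.0798, 0.2495]
tool_rot: [[0.178, 0.984, -0.002], [0.984, -0.178, 0.001], [0.0, -0.002, -1.0]]
ft_force: [0.4, -0.1, -0.8]
grip_width: 0.0598
gripper_force: 0.0
[-20.9  20.5  73.3   0.   86.3 -10.7] -10.24487587617169
[-0.00438349  0.01155274  3.06174677]
```

```bash
python3 -m jog '[{"linear":[0,0,0.4],"roll":0},{"linear":[0,0,0.4],"roll":0},{"linear":[0,0,0.4],"roll":0},{"linear":[0,0,0.4],"roll":0},{"linear":[0,0,0.4],"roll":0},{"linear":[0,0,0.4],"roll":0},{"linear":[0,0,0.3],"roll":0},{"linear":[0,0,0.2],"roll":0},{"linear":[0,0,0.1],"roll":0},{"linear":[0,0,0],"roll":0},{"linear":[0,0,0],"roll":0}]'
python3 -m jog '[{"linear":[0,0,0],"roll":0},{"linear":[0,0,0],"roll":0},{"linear":[0,0,0],"roll":0},{"linear":[0,0,0],"roll":0},{"linear":[0,0,0],"roll":0},{"linear":[0,0,0],"roll":0},{"linear":[0,0,0],"roll":0},{"linear":[0,0,0],"roll":0},{"linear":[0,0,0],"roll":0},{"linear":[0,0,0],"roll":0},{"linear":[0,0,0],"roll":0},{"linear":[0,0,0],"roll":0}]' -1 40
python3 -c "
from h import *
s=env.observe();print(s['wrist_torque'],s['position'])
a=optics.get_image('side')[190:340,270:430,::-1];b=optics.get_image('top')[150:300,260:420,::-1]
cv2.imwrite('pics/s5.png',cv2.resize(np.hstack([a,b]),None,fx=2.5,fy=2.5,interpolation=2))"
```

```text
time_s: 11.73
position: [0.5383, -0.08, 0.1309]
tool_rot: [[0.179, 0.984, 0.001], [0.984, -0.179, -0.0], [-0.0, 0.001, -1.0]]
ft_force: [0.4, 0.3, 0.2]
grip_width: 0.0598
gripper_force: 0.0
time_s: 12.73
position: [0.5364, -0.0798, 0.131]
tool_rot: [[0.18, 0.984, -0.004], [0.984, -0.18, 0.0], [-0.001, -0.004, -1.0]]
ft_force: [-11.0, 0.2, 6.5]
grip_width: 0.017
gripper_force: 40.5
[0.06915188 1.43851166 0.03897782] [ 0.5364326  -0.07976432  0.1309665 ]
```

View pics/s5.png

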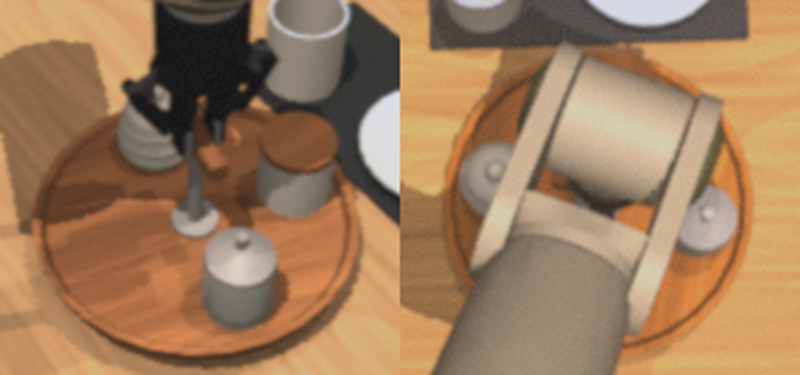

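The handle is gripped (pads around the bar, 17 mm) with the jars standing. The force suggests the axis is about 2 mm nearer in x, so I'll ease that and turn clockwise, stopping a little short of 74°.

```bash
python3 -m jog '[{"linear":[0,-0.05,0],"roll":0},{"linear":[0,0,0],"roll":0.2},{"linear":[0,0,0],"roll":0.4},{"linear":[0,0,0],"roll":0.6},{"linear":[0,0,0],"roll":0.8},{"linear":[0,0,0],"roll":0.8},{"linear":[0,0,0],"roll":0.8},{"linear":[0,0,0],"roll":0.8},{"linear":[0,0,0],"roll":0.8},{"linear":[0,0,0],"roll":0.8},{"linear":[0,0,0],"roll":0.8},{"linear":[0,0,0],"roll":0.8}]'
python3 -m jog '[{"linear":[0,0,0],"roll":0.8},{"linear":[0,0,0],"roll":0.8},{"linear":[0,0,0],"roll":0.8},{"linear":[0,0,0],"roll":0.8},{"linear":[0,0,0],"roll":0.8},{"linear":[0,0,0],"roll":0.8},{"linear":[0,0,0],"roll":0.8},{"linear":[0,0,0],"roll":0.6},{"linear":[0,0,0],"roll":0.4},{"linear":[0,0,0],"roll":0.2},{"linear":[0,0,0],"roll":0},{"linear":[0,0,0],"roll":0}]'
python3 -c "
from h import *
s=env.observe();print(s['wrist_torque'],s['position'],np.degrees(np.arctan2(s['tool_rot'][1][1],s['tool_rot'][0][1])))
a=optics.get_image('side')[190:340,270:430,::-1];b=optics.get_image('top')[150:300,260:420,::-1]
cv2.imwrite('pics/s6.png',cv2.resize(np.hstack([a,b]),None,fx=2.5,fy=2.5,interpolation=2))"
```

```text
time_s: 13.83
position: [0.5353, -0.0791, 0.131]
tool_rot: [[0.75, 0.661, -0.002], [0.661, -0.75, 0.001], [-0.001, -0.002, -1.0]]
ft_force: [-5.9, 3.0, 7.9]
grip_width: 0.0167
gripper_force: 40.9
time_s: 14.83
position: [0.5348, -0.0781, 0.131]
tool_rot: [[0.991, 0.132, -0.003], [0.132, -0.991, 0.002], [-0.002, -0.003, -1.0]]
ft_force: [-7.6, 6.3, 9.9]
grip_width: 0.0172
gripper_force: 41.2
[ 0.99336991  1.09527519 -0.01826658] [ 0.53483845 -0.07810692  0.13097296] -82.3969490953632
```

View pics/s6.png

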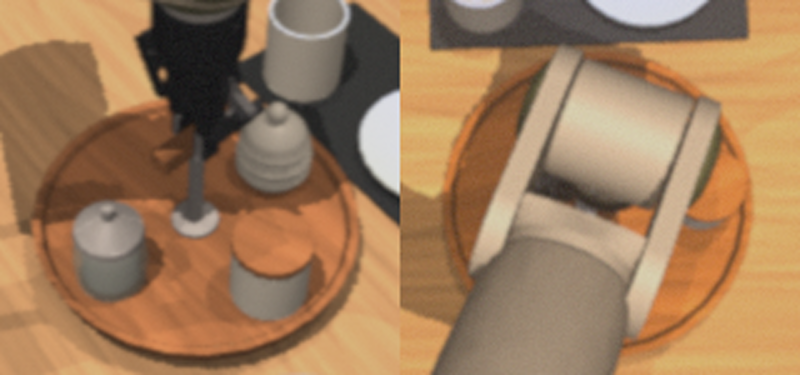

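The side view shows the honey knob at crop (277,111), the pourer knob at (109,209) and the canister lid at (274,240). All are upright, and I'll compute the honey angle from these.

```bash
python3 - <<'E'
from h import *
s=lambda x,y,z:ray("side",270+x/2.5,190+y/2.5,z)[:2]
s0=lambda x,y,z:ray("side",270+x/3.3,190+y/3.3,z)[:2]
ang=lambda p,a:np.degrees(np.arctan2(p[1]-a[1],p[0]-a[0]))
A=[s(277,111,.112),s(109,209,.122),s(274,240,.102)]
B=[s0(208,117,.112),s0(316,317,.122),s0(398,189,.102)]
for L in(A,B):
    m=(L[0]+L[1])/2
    print(np.round(L,4),m,[round(ang(p,a),1) for a in((.536,-.0805),m) for p in L])
# post foot centre (z~.03): crop (196,220)
print(s(196,220,.032), ray("top",260+221/2.8,90+401/2.8,.032))
# mat corners in full side view (first picture, s1 crop): near-right, near-left front corners
l,r=s0(303,92,.005),s0(586,349,.005);d=l-r;print(l,r,np.linalg.norm(d),np.degrees(np.arctan2(-d[0],d[1])),(l+r)/2)
E
```

```text
[[ 0.6313 -0.0703]
 [ 0.4412 -0.0878]
 [ 0.5454 -0.1787]] [ 0.53622474 -0.07902753] [np.float64(6.1), np.float64(-175.6), np.float64(-84.6), np.float64(5.2), np.float64(-174.8), np.float64(-84.8)]
[[ 0.5579  0.0138]
 [ 0.5117 -0.1744]
 [ 0.6315 -0.1067]] [ 0.53477556 -0.08033579] [np.float64(76.9), np.float64(-104.5), np.float64(-15.4), np.float64(76.2), np.float64(-103.8), np.float64(-15.3)]
[ 0.5362687  -0.08105118] [ 0.53436448 -0.07890175  0.032     ]
[0.6942924  0.08128185] [ 0.70717328 -0.23323771] 0.314783214531154 2.345188902578297 [ 0.70073284 -0.07597793]
```

Honey is now at about 5.3° and the mat direction is about 2.2°, so a last 3.2° turn.

```bash
python3 -m jog '[{"linear":[-0.03,-0.03,-0.03],"roll":0.15},{"linear":[0,0,0],"roll":0.35},{"linear":[0,0,0],"roll":0.15},{"linear":[0,0,0],"roll":0},{"linear":[0,0,0],"roll":0},{"linear":[0,0,0],"roll":0},{"linear":[0,0,0],"roll":0},{"linear":[0,0,0],"roll":0},{"linear":[0,0,0],"roll":0}]'
python3 -c "
from h import *
s=env.observe();print(s['wrist_torque'],s['position'],np.degrees(np.arctan2(s['tool_rot'][1][1],s['tool_rot'][0][1])))
crop('side',260,170,240,180,3.3,'pics/s7.png')"
```

```text
time_s: 15.68
position: [0.5348, -0.078, 0.1311]
tool_rot: [[0.997, 0.076, -0.0], [0.076, -0.997, 0.001], [-0.0, -0.001, -1.0]]
ft_force: [3.5, 4.3, -9.4]
grip_width: 0.0169
gripper_force: 41.3
[ 0.60523606 -0.68939783 -0.04005593] [ 0.53482837 -0.07799698  0.13105967] -85.61818765673533
```

View pics/s7.png

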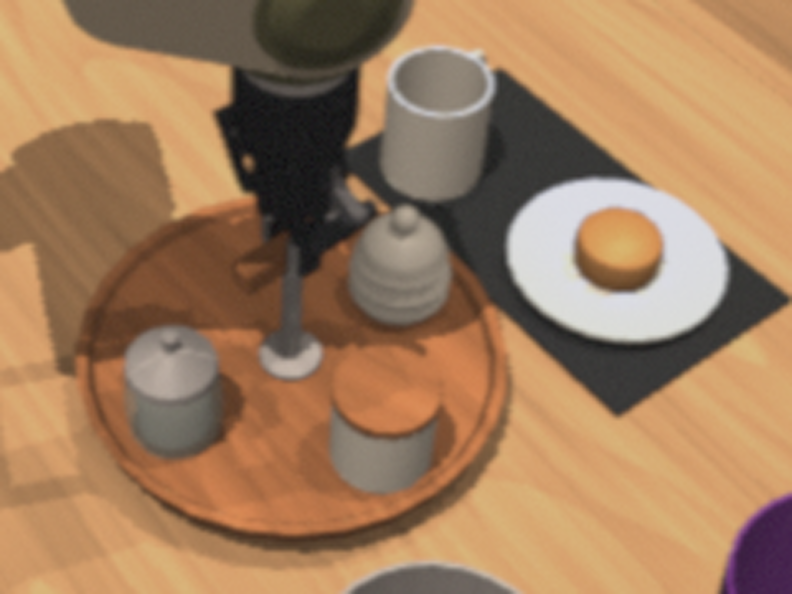

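The jars are upright and the mug, plate and mat undisturbed. The honey knob is at (404,217), the pourer knob at (172,340) and the lid at (386,391).

```bash
python3 - <<'E'
from h import *
s=lambda x,y,z:ray("side",260+x/3.3,170+y/3.3,z)[:2]
a=np.array((.536,-.0803))
for p in (s(404,217,.112),s(172,340,.122),s(386,391,.102)):
    d=p-a; print(p,np.degrees(np.arctan2(d[1],d[0])))
l,r=s(345,150,.005),s(617,413,.005);d=l-r;print((l+r)/2,np.degrees(np.arctan2(-d[0],d[1])))
E
```

```text
[ 0.63172546 -0.0756733 ] 2.767124279229997
[ 0.43943163 -0.0847515 ] -177.36071284952794
[ 0.5369133  -0.18081122] -89.47939459446462
[ 0.70644057 -0.07330504] 0.276474154213431
```

Honey is at about 2.5° and the mat line is at about 2.2°, so it is aligned. The handle is held and still, so I'm handing in.

```bash
python3 -m jog '[{"linear":[0,0,0.015],"roll":0},{"linear":[0,0,0],"roll":0},{"linear":[0,0,0],"roll":0},{"linear":[0,0,0],"roll":0}]'; python3 -c "
from rig import env
print(env.close_job())"
```

```text
time_s: 16.07
position: [0.5348, -0.078, 0.131]
tool_rot: [[0.997, 0.076, -0.0], [0.076, -0.997, 0.001], [0.0, -0.001, -1.0]]
ft_force: [2.3, 5.3, -3.8]
grip_width: 0.0173
gripper_force: 42.0
the job is handed in; nothing more can be done
None
```

The creamer pot is in the steel bin, the honey pot stands in front of the guest's mat (within about 1° by the camera), and the arm is still holding the carousel handle; the job was handed in at 16 s, with no verdict returned.

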